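# Shift the jar mill into its fast range

## Robot

A 6-joint arm with a two-finger parallel gripper is mounted at the origin on the work surface. World frame = base frame: x ahead of the robot, y to its left, z up, the work surface at z = 0. Lengths are in m, angles in degrees, forces in N, time in s.
With the tool pointing down it reaches from about 0.325 to 0.9 m from the base axis. Payload 3.5 kg.
Tool frame: the origin (TCP) lies on the front face of the gripper's body, between the roots of the fingers; the fingertips stand r.tip_extent ahead of it and the grasp point (between the pads) lies 54 mm ahead of it (r.tip_extent is the distance from the TCP to the fingertips, in m); x points along the fingers, z is the direction in which the jaws open and shut, and the axes are right-handed (so a half turn about x gives the same grasp; the last joint's range is limited). The gripper opens to 85 mm and grips with 20 to 120 N. Pads are 22 mm wide; open, the fingers measure 114 mm over their backs; the gripper's body (76 mm by 85 mm) begins 54 mm behind the grasp point. The pads swing forward as they close: fully open they stand 13 mm farther back than shut.
Start: joints at [64.607, 15.837, -1.513, 72.651, 0, 84.076], TCP at [0.208, 0.589, 0.304] pointing down, gripper open.
Joint ranges: [-178.77, 178.77], [-48.84, 107.48], [-61.69, 71.31], [-111.58, 123.2], [-90, 87.43], [-180, 180]. Speed limits (degrees/s): [147.25, 147.25, 180, 180, 180, 180].

## Interface

Orientations are given as a 3x3 rotation matrix whose columns are the frame's x, y, z axes.
In Python, from station import telemetry, eyes, workorder, r gives the robot as it stands.
- The arm moves only by the tool play_rows, never from a script. Its argument "targets" is one flat list of numbers, 4 for each row, row after row: the shift along the tool's x, y, z in cm, then the turn about the tool's x in rad. In form: [tx, ty, tz, turn, tx, ty, tz, turn, ...]. A call has 1 to 20 rows; each row shifts and turns the commanded pose from where the row before left it, along the tool's axes as they then stand; what a row does not reach is not made up. A row lasts 1/10 s, in which the tool goes at most 50 mm and 8.59 degrees, less where a joint would pass 70% of its speed; a pose out of reach is approached as far as the arm can. A call is refused whole if a number of a shift passes 5 or a number of a turn 0.15, either way. A call with a gripper value outside its range is refused whole. "fingers" is the opening, from -1 (shut) to 1 (fully open), so that 0 is half open, set as the call begins (left out, the last holds). The fingers move at their own pace and stop on an object; the grip force is fixed at half the most. Time passes only in rows, so rows that do not move let the fingers close. It gives the time, the measured TCP pose, the force and the opening at its end, in the units of the state.
- telemetry.get_obs(): the state, without advancing time (a new reading comes with each control period).
- eyes.capture(name): name is "scene" or "top" or "wrist"; returns a dict with "img" (384x512x3 uint8, red, green, blue), "fx", "fy", "cx", "cy" (pixels), "R" (3x3) and "t" (3): a world point X has camera coordinates R X + t; the wrist camera has in their place "tool_from_camera" (4x4, takes a point from camera to tool coordinates, whose origin is the TCP and whose axes are the tool frame's). Camera axes: x right, y down, z forward; pixel columns grow to the right and rows downward; lengths in m; the calibration is good to about 2 mm. The wrist camera is an equidistant fisheye: a pixel r from the principal point sees the ray r / f radians off the axis. A picture is of the moment at which its call begins: read the wrist's pose just before it. There is no depth.
- workorder.hand_in(): hands the job in, once; it reports no verdict.
The state is a dict: "time_s": time; "q": joint angles; "joint_velocities": joint speeds; "joint_efforts": joint torques, N m; "tcp_pos": TCP position; "tool_rot": TCP orientation; "wrist_force": force on the tool from outside, world axes, zero at the start; "ft_torque": the same for the moment, N m; "opening": finger opening in m.
Only numpy, scipy, OpenCV 4.12 (cv2) and the standard library are available. Lean on these libraries where they do the work, as an engineer would, in place of code of your own. Each camera call takes 0.05 s, during which the arm holds its last target. There are 200 camera calls.

## Task

Put the jar mill into its fast range: take the ball knob of its shift lever, move it across the neutral slot of the H-shaped gate into the right-hand lane (right as seen from the robot's side of the mill, looking towards the jar), then push it fully forward towards the jar, and let go. Leave the flask shaker's lever as it is and do not disturb the beaker.

Things in the scene. Friction and masses are not known exactly. Their poses are not given: they have to be found in the camera images.
- mill_gate (a point): Jar mill (fixed beige housing 170 x 170 mm, with a white jar on rollers behind, top 161 mm up): centre of the H gate on its aluminium plate, 130 mm above the bench. x forward (to the jar), y left, z up; yaw within 12 deg. Neutral slot along y through here; lanes along x at y = +28 and -28 mm, reaching 39 mm fore and aft. Slots 22 mm wide with solid edges, lever shank 12 mm.
- mill_knob (a point): Centre of the black 40 mm ball on the mill's lever; z along the shank. The lever tips all ways about a pivot 100 mm below mill_gate, 160 mm from here: upright, the ball is 60 mm above the gate; it starts in neutral, between the left end and the middle. It enters the right lane once 37 mm right of the gate; its end stop there: x 44, y -37 to -43, z 48 mm from the gate. 2 N move it; it stays put.
- shaker_knob (a point): Centre of the same ball knob on the flask shaker, beside the mill on its left or right: the same housing, but with one straight slot along x and a deck with four stoppered flasks behind. To be left alone.
- beaker: Glass beaker, 84 mm wide, 100 mm high, standing loose on the bench to the left of the machines; origin at the centre of its underside. To be left alone.

How it is judged (in metres and radians):
At the end, for the whole second after the job is handed in: The mill's knob is in the right front lane, at least 34 mm forward (within 10 mm of the stop at 44 mm) and at least 27 mm to the right of the gate's centre, and stays there released; the shaker's knob is within 15 mm, and the beaker within 30 mm, of where it started (x of mill_knob in the frame of mill_gate above 0.034 m and y of mill_knob in the frame of mill_gate below -0.027 m and distance of shaker_knob from where it was at the start of the episode below 0.015 m and distance of beaker from where it was at the start of the episode below 0.03 m); the robot touches nothing.
It fails at once if the shaker's lever is moved (its knob by over 15 mm) (distance of shaker_knob from where it was at the start of the episode above 0.015 m).
It fails at once if the beaker is disturbed (moved by over 30 mm) (distance of beaker from where it was at the start of the episode above 0.03 m).
It also fails if it takes over 32 s, if anything falls off the work surface, if the arm or the gripper's body presses on something with over 40 N, if the wrist force passes 120 N, or if a joint passes its speed limit or range.

## Working session

There is one attempt and no reset: what is moved stays moved. The work goes in short steps, Python scripts to look and compute and a tool call to move; the robot and the scene stay as the last step left them, time stands still between calls to the robot, and variables do not carry over. Pictures are saved under pics/ and viewed, about 8 in all and at most 12, crops included, and the job is handed in when it is done.

Besides the shell and the picture viewer there is one more tool, called after ">>>" as name(argument=value, ...), one argument or row to a line, values as JSON. play_rows: Moves the arm, as the interface text tells. Its arguments: {"type":"object","properties":{"targets":{"type":"array","items":{"type":"number"}},"fingers":{"type":"number"}},"required":["targets"]}

```bash
mkdir -p pics; ls
python3 - <<'E'
from station import telemetry, eyes, r
import cv2, numpy as np
o=telemetry.get_obs(); print(o['time_s'],o['tcp_pos'],o['tool_rot'],o['opening'],r.tip_extent)
for n in("scene","top"):
    c=eyes.capture(n); cv2.imwrite(f"pics/{n}0.png",c["img"][:,:,::-1]); np.savez(f"{n}0.npz",**c)
    print(n,c['fx'],c['fy'],c['cx'],c['cy'],c['R'],c['t'])
E
```

```text
pics
0.0 [0.20804372 0.58869126 0.30274087] [[-9.81632565e-04 -9.42821482e-01  3.33296698e-01]
 [-2.01791266e-03  3.33298048e-01  9.42819357e-01]
 [-9.99997482e-01  2.52938557e-04 -2.22970762e-03]] 0.08556656855913902 0.0726
scene 441.37655219048867 441.37655219048867 250.38127956405708 193.76545021916803 [[ 0.34431508  0.93867441 -0.01837078]
 [ 0.54442784 -0.21556645 -0.8106352 ]
 [-0.76488264  0.26911236 -0.58526326]] [-0.30046646 -0.10434173  1.48366342]
top 424.1804738545867 424.1804738545867 255.36745970375887 185.05354233290538 [[ 0.02597284 -0.99927025  0.0280069 ]
 [-0.98708519 -0.03006622 -0.15734948]
 [ 0.15807671 -0.02355838 -0.98714576]] [0.10872765 0.5132379  1.33188993]
```

View pics/scene0.png

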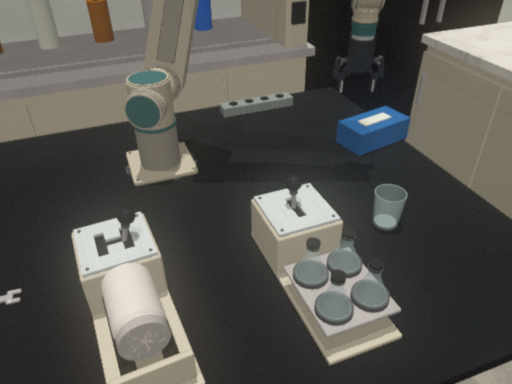

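View pics/top0.png

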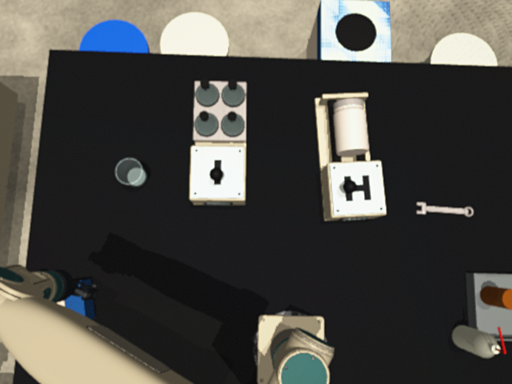

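Scene picture: the mill is the near-left machine, with its knob at (125,217). The shaker is right of it with its knob at (293,184), and the beaker is at (390,205). In the top picture, the mill plate is around (357,188) with its knob at about (349,187), the shaker knob is at (217,174) and the beaker at (130,172).

```bash
cat > h.py <<'E'
import numpy as np, cv2
def load(n): return dict(np.load(n))
def ray(c,u,v):
    R=c['R'];d=R.T@np.array([(u-c['cx'])/c['fx'],(v-c['cy'])/c['fy'],1]); return -R.T@c['t'],d/np.linalg.norm(d)
def onz(c,u,v,z):
    o,d=ray(c,u,v); return o+d*(z-o[2])/d[2]
def proj(c,X):
    p=c['R']@np.asarray(X)+c['t']; return c['fx']*p[0]/p[2]+c['cx'],c['fy']*p[1]/p[2]+c['cy']
def tri(c1,p1,c2,p2):
    o1,d1=ray(c1,*p1);o2,d2=ray(c2,*p2)
    s=np.linalg.lstsq(np.c_[d1,-d2],o2-o1,rcond=None)[0]
    a,b=o1+s[0]*d1,o2+s[1]*d2; return (a+b)/2,np.linalg.norm(a-b)
E
python3 - <<'E'
from h import *
t=load('top0.npz');s=load('scene0.npz')
g=cv2.cvtColor(t['img'],cv2.COLOR_RGB2GRAY)
a=cv2.resize(t['img'][150:230,310:400],None,fx=5,fy=5,interpolation=cv2.INTER_CUBIC)
b=cv2.resize(s['img'][195:285,65:165],None,fx=4,fy=4,interpolation=cv2.INTER_CUBIC)
h=max(a.shape[0],b.shape[0]); o=np.zeros((h,a.shape[1]+b.shape[1],3),np.uint8); 
# rectified plate at z=0.13 around the mill: columns=-y rows=-x, 1.5mm/px... 
o2=onz(t,357,188,.13); print('rough',o2)
m=onz
S=.0005;N=400
xs=o2[0]+.1-np.arange(N)*S; ys=o2[1]+.1-np.arange(N)*S
P=np.stack([*np.meshgrid(xs,ys,indexing='ij'),np.full((N,N),.13)],-1)
def rect(c):
    p=P@c['R'].T+c['t']; return cv2.remap(c['img'],(c['fx']*p[...,0]/p[...,2]+c['cx']).astype('f4'),(c['fy']*p[...,1]/p[...,2]+c['cy']).astype('f4'),cv2.INTER_CUBIC)
im=np.hstack([rect(t),rect(s)]); 
for c,off in((t,0),(s,N)): pass
cv2.imwrite('pics/rect.png',im[:,:,::-1]); np.save('rect.npy',im); print(xs[0],ys[0])
E
```

```text
rough [ 0.49575471 -0.18306891  0.13      ]
0.5957547057020547 -0.08306891403678643
```

View pics/rect.png

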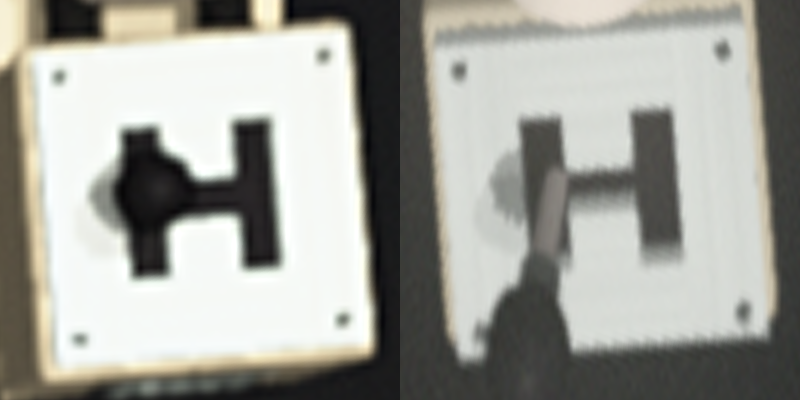

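The rectified gate view (0.5 mm/px at z = 0.13) gives the screws at (59,77), (323,55), (343,320) and (80,340) in the top view and (459,70), (743,312) in the scene view. That puts the gate at about (0.498, -0.184) with a yaw of about 4.6°. Next I locate the knob.

```bash
cat >> h.py <<'E'
G=np.array([.498,-.1836,.13]);yaw=np.radians(4.6);c_,s_=np.cos(yaw),np.sin(yaw)
RG=np.array([[c_,-s_,0],[s_,c_,0],[0,0,1.]])
def local(X): return RG.T@(np.asarray(X)-G)
def knob_on_arc(c,p):  # ray with the 160 mm sphere about the pivot
    o,d=ray(c,*p); w=o-(G-[0,0,.1]); b=w@d; q=b*b-w@w+.16**2
    return o+d*(-b-np.sqrt(max(q,0)))
E
python3 - <<'E'
from h import *
t=load('top0.npz');s=load('scene0.npz')
# knob blobs: darkest round things, Otsu-free threshold then thin parts opened away
def blob(c,u,v,r,k,th):
    g=cv2.cvtColor(c['img'],cv2.COLOR_RGB2GRAY)[v-r:v+r,u-r:u+r]; g=cv2.resize(g,None,fx=8,fy=8,interpolation=cv2.INTER_CUBIC)
    m=cv2.morphologyEx((g<th).astype('u1'),cv2.MORPH_OPEN,cv2.getStructuringElement(cv2.MORPH_ELLIPSE,(k,k)))
    n,l,st,ce=cv2.connectedComponentsWithStats(m)
    return [(ce[i]/8+[u-r-.44,v-r-.44],st[i][2:]/8) for i in range(1,n)]
for th in(60,80,100):
  print(th,'top',blob(t,349,187,16,75,th),'scene',blob(s,125,217,12,75,th))
pt=proj(t,[.5958-.183*.5,-.0831-.0775,.13]);pt=np.array(proj(t,[.5958-.0915,-.0831-.0765,.13]))
print(pt)
for a in blob(t,349,187,16,75,60):
  for b in blob(s,125,217,12,75,60):
    X,e=tri(t,a[0],s,b[0]);print(X,local(X),e)
  print('arc',local(knob_on_arc(t,a[0])))
for k,p in(('t',pt),):print('arc',local(knob_on_arc(t,p)))
print('shaker',local(tri(t,(217,174),s,(293,184))[0]), tri(t,(217,174),s,(293,184)))
E
```

```text
60 top [(array([349.10589767, 186.36829626]), array([ 12.5 ,  12.75, 955.25]))] scene []
80 top [(array([349.0635003 , 186.41001509]), array([  13.   ,   13.375, 1035.625]))] scene [(array([124.29808757, 212.86264744]), array([  24.   ,   20.5  , 3007.625]))]
100 top [(array([349.00640282, 186.43247615]), array([  13.5  ,   14.125, 1126.75 ]))] scene [(array([124.36095973, 213.11949898]), array([  24.   ,   21.125, 3116.125]))]
[349.28093297 184.98564224]
arc [-0.00390884  0.03875774  0.05518556]
arc [7.65800350e-05 3.79498954e-02 5.54342291e-02]
shaker [0.05251381 0.42075529 0.05273172] (array([0.51660053, 0.24001154, 0.18273172]), np.float64(0.003353038880603782))
```

>>> play_rows(
  targets=[-4,0,0,0,-1,-2.4,-2.8,0,0,-2.6,-3.0,0,0,-2.6,-3.0,0,0,-2.6,-3.0,0,0,-2.6,-3.0,0,0,-2.6,-3.0,0,0,-2.6,-3.0,0,0,-2.6,-3.0,0,0,-2.6,-3.0,0,0,-2.6,-3.0,0,0,-2.6,-3.0,0,0,-2.6,-3.0,0,0,-2.6,-3.0,0,0,-2.6,-3.0,0,0,-2.6,-3.0,0,0,-2.6,-3.0,0,0,-2.6,-3.0,0,0,-2.6,-3.0,0,0,-2.6,-3.0,0],
  fingers=0.41,
)

```text
time_s: 2.1
tcp_pos: [0.4829, -0.1118, 0.3535]
tool_rot: [[-0.001, -0.943, 0.334], [0.0, 0.334, 0.943], [-1.0, 0.001, 0.0]]
wrist_force: [0.7, 0.1, 0.2]
opening: 0.06
```

>>> play_rows(
  targets=[0,0,0,-0.14,0,0,0,-0.14,0,0,0,-0.14,0,0,0,0,0,0,0,0],
)

```text
time_s: 2.6
tcp_pos: [0.4826, -0.1101, 0.3535]
tool_rot: [[-0.001, -0.997, -0.077], [0.0, -0.077, 0.997], [-1.0, 0.001, 0.0]]
wrist_force: [1.1, -0.0, 0.5]
opening: 0.0602
```

```bash
cat >> h.py <<'E'
def wray(c,o,u,v):  # fisheye ray in world
    T=c['tool_from_camera'];d=np.array([u-c['cx'],v-c['cy']]);r=np.hypot(*d);th=r/c['fx']
    k=np.r_[d/r*np.sin(th),np.cos(th)]; Rw=np.array(o['tool_rot']); return np.array(o['tcp_pos'])+Rw@T[:3,3],Rw@T[:3,:3]@k
def wz(c,o,u,v,z):
    p,d=wray(c,o,u,v); return p+d*(z-p[2])/d[2]
E
cat > snap.py <<'E'
import sys
from station import telemetry, eyes
from h import *
n=sys.argv[1]; o=telemetry.get_obs(); c=eyes.capture("wrist")
np.savez(n+'.npz',tcp_pos=o['tcp_pos'],tool_rot=o['tool_rot'],**c); cv2.imwrite(f'pics/{n}.png',c['img'][:,:,::-1])
print(o['time_s'],o['tcp_pos'],c['fx'],c['cx'],c['cy'],c['tool_from_camera'])
E
python3 snap.py w1
```

```text
2.6 [ 0.48264439 -0.11014697  0.35353153] 297.3186396354542 256.800932674348 194.82835132513623 [[-2.67381526e-04 -3.00305973e-01  9.53842886e-01 -6.97128078e-02]
 [ 7.52263881e-04 -9.53842710e-01 -3.00305707e-01  7.72168291e-02]
 [ 9.99999681e-01  6.37245353e-04  4.80949256e-04  4.84756629e-04]
 [ 0.00000000e+00  0.00000000e+00  0.00000000e+00  1.00000000e+00]]
```

View pics/w1.png

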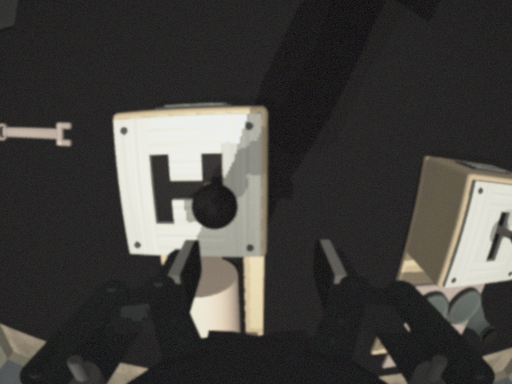

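Wrist view: the plate screws are at (124,131), (249,126), (138,245) and (250,248), and the knob centre is at (215,205), radius about 23 px.

Run:
```python
from h import *
c=load('w1.npz')
P=[wz(c,c,u,v,.13) for u,v in((124,131),(249,126),(250,248),(138,245))]
g=np.mean(P,0);print(P,'gate',g)
for i,j in((0,1),(3,2),(0,3),(1,2)): print(np.degrees(np.arctan2(*(P[j]-P[i])[:2])))
p,d=wray(c,c,215,205)
w=p-(g-[0,0,.1]);b=w@d;X=p+d*(-b-np.sqrt(b*b-w@w+.16**2));print('knob',X,RG.T@(X-g))
print('knob at z.185',wz(c,c,215,205,.185))
```

```text
[array([ 0.43828473, -0.25283089,  0.13      ]), array([ 0.42756379, -0.12143291,  0.13      ]), array([ 0.55965208, -0.11099062,  0.13      ]), array([ 0.56964223, -0.24207269,  0.13      ])] gate [ 0.49878571 -0.18183178  0.13      ]
-4.664510125100343
-4.35825151708581
85.31791743250125
85.47986051438308
knob [ 0.49198001 -0.14454493  0.18544573] [-0.00379341  0.03771255  0.05544573]
knob at z.185 [ 0.49214175 -0.14459909  0.185     ]
```

>>> play_rows(
  targets=[0,-0.8,-3.6,0,0,0,0,0,4,0,0,0,4,0,0,0,3.5,0,0,0,0,0,0,0,0,0,0,0],
)

```text
time_s: 3.35
tcp_pos: [0.4934, -0.1451, 0.239]
tool_rot: [[-0.001, -0.997, -0.08], [0.001, -0.08, 0.997], [-1.0, 0.001, 0.001]]
wrist_force: [-0.8, 1.1, 0.3]
opening: 0.0599
```

```bash
python3 snap.py w2
```

```text
3.35 [ 0.4934332  -0.14506145  0.23904743] 297.3186396354542 256.800932674348 194.82835132513623 [[-2.66282575e-04 -3.00306243e-01  9.53842801e-01 -6.97123039e-02]
 [ 7.52545042e-04 -9.53842625e-01 -3.00305978e-01  7.72155174e-02]
 [ 9.99999681e-01  6.37843421e-04  4.79985645e-04  4.85821473e-04]
 [ 0.00000000e+00  0.00000000e+00  0.00000000e+00  1.00000000e+00]]
```

View pics/w2.png

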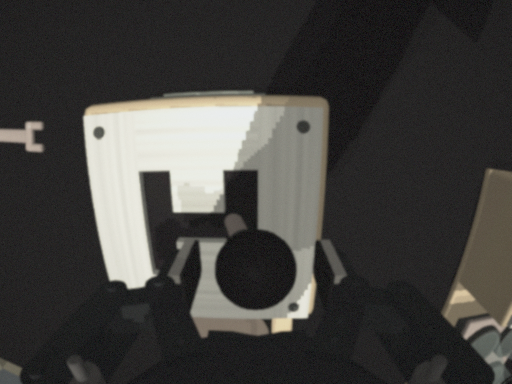

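The ball is at (256,269), centred between the fingers at about 183 and 330. I'll narrow the fingers to a loose cage and push right.

>>> play_rows(
  targets=[0,0,0,0,0,0,0,0,0,0,0,0,0,0,-0.5,0,0,0,-0.5,0,0,0,-0.5,0,0,0,-0.5,0,0,0,-0.5,0,0,0,-0.5,0,0,0,-0.5,0,0,0,-0.5,0,0,0,-0.5,0,0,0,-0.5,0,0,0,-0.5,0,0,0,-0.5,0,0,0,-0.5,0,0,0,-0.5,0,0,0,-0.5,0],
  fingers=0.18,
)

```text
time_s: 5.2
tcp_pos: [0.4996, -0.2206, 0.2386]
tool_rot: [[-0.0, -0.997, -0.08], [0.0, -0.08, 0.997], [-1.0, 0.0, 0.0]]
wrist_force: [-0.1, 2.4, -0.5]
opening: 0.0501
```

>>> play_rows(
  targets=[0,0,-0.4,0,0,0,0,0],
)

```text
time_s: 5.4
tcp_pos: [0.4999, -0.2247, 0.2384]
tool_rot: [[-0.001, -0.997, -0.08], [-0.0, -0.08, 0.997], [-1.0, 0.001, -0.0]]
wrist_force: [0.0, 0.5, -1.3]
opening: 0.0501
```

>>> play_rows(
  targets=[0,0,-0.2,0,0,0,-0.1,0,0,0,0,0],
)

```text
time_s: 5.7
tcp_pos: [0.5001, -0.2272, 0.2387]
tool_rot: [[-0.001, -0.997, -0.08], [0.0, -0.08, 0.997], [-1.0, 0.0, 0.0]]
wrist_force: [0.2, 1.6, -1.1]
opening: 0.0506
```

```bash
python3 snap.py w3
```

```text
5.7 [ 0.50012379 -0.2271549   0.2387225 ] 297.3186396354542 256.800932674348 194.82835132513623 [[-2.66697639e-04 -3.00306770e-01  9.53842635e-01 -6.97129503e-02]
 [ 7.52186384e-04 -9.53842460e-01 -3.00306504e-01  7.72154637e-02]
 [ 9.99999682e-01  6.37376408e-04  4.80274195e-04  4.86259388e-04]
 [ 0.00000000e+00  0.00000000e+00  0.00000000e+00  1.00000000e+00]]
```

View pics/w3.png

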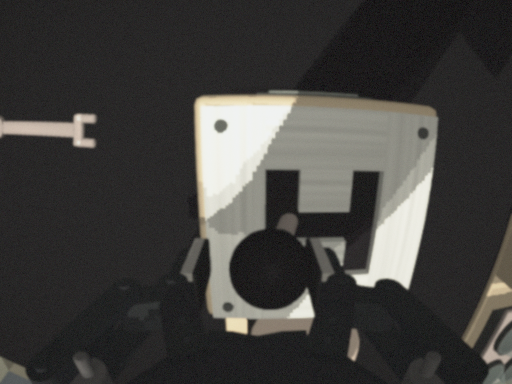

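The ball is at (271,270), touching the left finger, so its y is about -40 mm and it is in line with the right lane. I'll centre the cage, turn 90° and narrow it.

>>> play_rows(
  targets=[0,0.1,0.45,0,0,0,0,0,0,0,0,0.14,0,0,0,0.14,0,0,0,0.14,0,0,0,0.14,0,0,0,0.14,0,0,0,0.14,0,0,0,0.14,0,0,0,0.14,0,0,0,0.15,0,0,0,0.15,0,0,0,0.15,0,0,0,0,0,0,0,0],
  fingers=0.4,
)

```text
time_s: 7.25
tcp_pos: [0.4992, -0.223, 0.2392]
tool_rot: [[0.001, -0.084, 0.996], [-0.001, 0.996, 0.084], [-1.0, -0.001, 0.001]]
wrist_force: [0.7, 0.4, -0.2]
opening: 0.0597
```

>>> play_rows(
  targets=[0,0,0,0,0,0,0,0,0,0,0,0],
  fingers=0.1,
)

```text
time_s: 7.55
tcp_pos: [0.4989, -0.2228, 0.2389]
tool_rot: [[0.0, -0.082, 0.997], [-0.0, 0.997, 0.082], [-1.0, -0.0, -0.0]]
wrist_force: [-0.7, -0.4, -1.2]
opening: 0.047
```

```bash
python3 snap.py w4
```

```text
7.55 [ 0.4989404  -0.22284005  0.23892298] 297.3186396354542 256.800932674348 194.82835132513623 [[-2.89560339e-04 -2.99776839e-01  9.54009310e-01 -6.97133469e-02]
 [ 7.51888769e-04 -9.54009145e-01 -2.99776559e-01  7.71988779e-02]
 [ 9.99999675e-01  6.30505483e-04  5.01642050e-04 -5.03099453e-04]
 [ 0.00000000e+00  0.00000000e+00  0.00000000e+00  1.00000000e+00]]
```

View pics/w4.png

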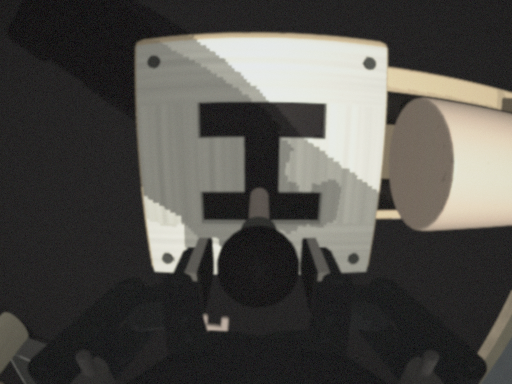

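The ball is at (258,267), centred in the cage, and the shank is in the right lane at (258,205). Now I push forward.

>>> play_rows(
  targets=[0,0,0.4,0,0,0,0.4,0,0,0,0.4,0,0,0,0.4,0,0,0,0.4,0,0,0,0.4,0,0,0,0.4,0,0,0,0.4,0,0,0,0.4,0,0,0,0.4,0,0,0,0.4,0,0,0,0,0],
)

```text
time_s: 8.8
tcp_pos: [0.5433, -0.2191, 0.2383]
tool_rot: [[0.0, -0.081, 0.997], [0.001, 0.997, 0.081], [-1.0, 0.001, 0.001]]
wrist_force: [-0.9, -1.3, -1.2]
opening: 0.047
```

>>> play_rows(
  targets=[0,0,0.3,0,0,0,0,0],
)

```text
time_s: 9.0
tcp_pos: [0.5459, -0.2187, 0.2384]
tool_rot: [[-0.0, -0.081, 0.997], [0.001, 0.997, 0.081], [-1.0, 0.001, -0.0]]
wrist_force: [-2.0, -0.6, -2.0]
opening: 0.0471
```

>>> play_rows(
  targets=[0,0,0.2,0,0,0,0,0],
)

```text
time_s: 9.2
tcp_pos: [0.5476, -0.2185, 0.2384]
tool_rot: [[-0.001, -0.081, 0.997], [0.001, 0.997, 0.081], [-1.0, 0.001, -0.001]]
wrist_force: [-2.1, -0.0, -2.8]
opening: 0.0469
```

```bash
python3 snap.py w5
```

```text
9.2 [ 0.54760803 -0.21846817  0.23843641] 297.3186396354542 256.800932674348 194.82835132513623 [[-2.88523874e-04 -2.99777097e-01  9.54009229e-01 -6.97124827e-02]
 [ 7.52382867e-04 -9.54009064e-01 -2.99776817e-01  7.71982374e-02]
 [ 9.99999675e-01  6.31287430e-04  5.00801542e-04 -5.03225971e-04]
 [ 0.00000000e+00  0.00000000e+00  0.00000000e+00  1.00000000e+00]]
```

View pics/w5.png

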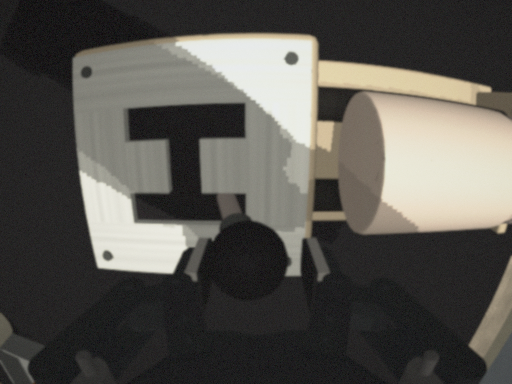

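The lever is forward: the ball at (250,261) touches the rear finger, so its x is about +42 mm. I'll nudge it slightly more, then back off and lift.

>>> play_rows(
  targets=[0,0,0.15,0,0,0,0,0],
)

```text
time_s: 9.45
tcp_pos: [0.5492, -0.2184, 0.2386]
tool_rot: [[-0.0, -0.081, 0.997], [0.001, 0.997, 0.081], [-1.0, 0.001, -0.0]]
wrist_force: [-2.5, 0.6, -2.5]
opening: 0.0469
```

>>> play_rows(
  targets=[0,0,-0.35,0,0,0,0,0,-2,0,0,0,-3,0,0,0,-3,0,0,0,-3,-0.5,-1,0,0,0,-4,0,0,0,-4,0,0,0,0,0,0,0,0,0],
)

```text
time_s: 10.45
tcp_pos: [0.4566, -0.2316, 0.35]
tool_rot: [[0.003, -0.08, 0.997], [-0.001, 0.997, 0.08], [-1.0, -0.002, 0.003]]
wrist_force: [0.8, 0.1, 0.4]
opening: 0.0472
```

```bash
python3 snap.py w6
python3 - <<'E'
from station import eyes
from h import *
im=[]
for n in("scene","top"):
    c=eyes.capture(n); np.savez(n+'1.npz',**c); p=load(n+'0.npz')['img']; im.append(np.vstack([c['img'],p])) if 0 else None
    d=cv2.absdiff(c['img'],p).max(2); 
    for nm,(u,v) in {'scene':{'shk':(293,184),'bk':(390,205)},'top':{'shk':(217,174),'bk':(130,172)}}[n].items(): print(n,nm,(d[v-14:v+14,u-14:u+14]>40).sum())
w=load('w6.npz')['img']; cv2.imwrite('pics/last.png',np.vstack([cv2.resize(w,(512,384)),load('top1.npz')['img'][80:280]])[:,:,::-1])
E
```

```text
10.45 [ 0.45663612 -0.23163733  0.3500228 ] 297.3186396354542 256.800932674348 194.82835132513623 [[-2.90232742e-04 -2.99774101e-01  9.54010170e-01 -6.97156707e-02]
 [ 7.50604750e-04 -9.54010007e-01 -2.99773821e-01  7.71984151e-02]
 [ 9.99999676e-01  6.29080387e-04  5.01896804e-04 -5.04862931e-04]
 [ 0.00000000e+00  0.00000000e+00  0.00000000e+00  1.00000000e+00]]
scene shk 0
scene bk 0
top shk 0
top bk 0
```

View pics/last.png

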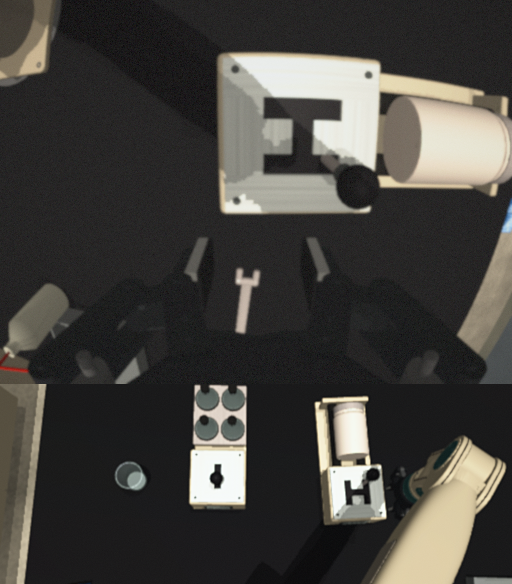

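The wrist view shows the knob at (358,187) in the right front lane with the gripper clear. Top and scene pictures show no change at the shaker or beaker. One last measurement, then I hand in.

Run:
```python
from h import *
from station import workorder
c=load('w6.npz'); g=np.array([.4984,-.1825,.13]); p,d=wray(c,c,358,187)
w=p-(g-[0,0,.1]);b=w@d;X=p+d*(-b-np.sqrt(b*b-w@w+.16**2));L=RG.T@(X-g);print('knob local',L)
t=load('top1.npz'); print('top view, z .178:',RG.T@(onz(t,373.5,80+90,.178)-g))
if L[0]>.038 and L[1]<-.031: print(workorder.hand_in())
```

```text
knob local [ 0.04311667 -0.03704839  0.04956059]
top view, z .178: [ 0.04158436 -0.04064922  0.048     ]
the job is handed in; nothing more can be done
None
```

The mill's lever is in its fast range: the knob is in the right front lane, released. I handed the job in after about 10.5 s; the hand-in gives no verdict.

**How:** I held the ball loosely between the fingers without gripping it. I pushed it across neutral to the right lane, turned the tool 90°, pushed it forward, then backed off and lifted clear. Forces on the wrist were under about 4 N at every reading.

**Last checks:**
- **Mill knob:** both views put it past the required 34 mm forward and 27 mm right. The wrist camera gives x = +43 mm, y = -37 mm from the gate. A by-eye pixel in the top view gives x = +42 mm, y = -41 mm. The 4 mm difference in y is within what I'd expect from calibration and pixel picking.
- **Shaker and beaker:** the pictures around the shaker's knob and the beaker show no change from the start.
- **Gripper:** it ended clear, with the TCP at 0.35 m and the contact force reading about zero.

No check failed.

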